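# Clamp a lino block with the ratchet knob

### The job

Lay the longer of the two lino blocks flat in the open ratchet clamp, lengthwise and centred between the fixed wooden fence and the rubber jaw pad, and let go of it. Then turn the clamp's knob clockwise, click by click, until the one tooth marked with the round spot stands in the window frame and the pawl has dropped in to hold it there, so that the block is nipped; the wheel does not turn back, so do not wind past it. Leave the short block, the ink roller and the ink jar where they are.

Things in the scene. Friction and masses are not known exactly. Their poses are not given: they have to be found in the camera images.
- clamp: ratchet clamp, fixed to the table: plywood base 190 (x) by 390 (y) by 12 mm, origin on the table under its middle, z up. Along its y: fence (y -181 to -165 mm), open bed (top of the base), jaw with rubber pad, and from y = +15 to +190 mm the grey head, its panel sloping 30 deg, normal (-0.5, 0, 0.866). Fence and jaw reach 39 mm above the table
- fence_face (a point): middle of the wooden fence's face that looks to the bed, along the clamp's +y (axes as the clamp's). The fence is 90 mm wide, centred on the clamp's x = 0
- pad_face (a point): middle of the rubber pad's face opposite the fence (80 mm wide, axes as the clamp's). Winding the knob drives it to the fence by 18 mm per rad (9.4 mm a tooth). At the start the gap is 15 to 34 mm longer than the long block; at the marked tooth the free gap would be 4 mm shorter than it, so the sprung pad (1.2 N/mm) nips it
- pad: the rubber pad on the jaw; origin at the foot of its back, 10 mm behind its face
- block_center (a point): the long lino block, 60 (its x) by 110 (its y) by 28 mm high, about 0.2 kg, grey lino on plywood, loose, lying flat; point at its centre, 14 mm above its underside
- block: the same long block; origin under its centre
- knob_grip (a point): point on the wheel's axis, at the height to grip the black bar knob: bar 60 mm along this point's x, 20 mm thick along its y, top 16 mm above the point, boss 24 mm and wheel face 32 mm below it. z points out along the axis, tilted 30 deg from vertical to the clamp's -x. Window frame and pawl stay 25 mm or more below the point along z. Turning takes up to 0.25 N m
- wheel (a joint): angle of ratchet wheel (128 mm wide) and knob, rad; grows as it is turned clockwise, seen from above. 12 teeth, 0.524 rad apart: the pawl holds it at multiples of 0.524; the marked tooth rests at 3.665, 2 to 4 teeth past the start. The pawl drops as each resting angle is reached; let go 0.1 to 0.25 rad past it and a spring turns the wheel back onto the pawl. It cannot go further back
- pawl (a joint): angle of the sprung steel pawl at the wheel's left (clamp's +y) edge, rad: about 0 when dropped in behind a tooth, up to about 0.2 while it rides over a tooth's tip
- mark (a point): centre of the round dark spot, 16 mm wide, on the wheel's face at 47.5 mm radius, at the one marked tooth (the other eleven bear thin lines)
- window (a point): centre of the steel window frame's opening (22 by 24 mm), over the upper, far rim of the wheel; the spot lies at this point when the marked tooth is caught
- short_block_center (a point): the short lino block, like the long one but only 72 mm long (60 wide, 28 high); point at its centre, 14 mm above its underside. Bystander
- brayer: ink roller (brayer), 90 mm roller with a wooden handle, 160 mm long, 35 mm high, lying left of the clamp; origin under the roller. Bystander
- ink_jar: jar, 68 mm wide, 65 mm high; origin under its centre. Bystander
Mind the look-alikes: they are no part of the job. Leave any yellow look-alike of the block alone.

How it is judged:
By the outcome, as a careful person would: the job done as asked, in the order asked, and still so for the second after the job is handed in, with the robot touching nothing.
It also fails if it takes over 72 s, if anything falls off the work surface, if the arm or the gripper's body presses on something with over 40 N, if the wrist force passes 120 N, or if a joint passes its speed limit or range.

### The arm

A 6-joint arm with a two-finger parallel gripper is mounted at the origin on the work surface. World frame = base frame: x ahead of the robot, y to its left, z up, the work surface at z = 0. Lengths are in m, angles in rad, forces in N, time in s.
With the tool pointing down it reaches from about 0.275 to 0.725 m from the base axis. Payload 15.9 kg.
Tool frame: the origin (TCP) lies midway between the tips of the shut fingers; the grasp point (between the pads) lies 19 mm behind it (env.hold_point_z is the distance from the TCP to the grasp point, in m); z points along the fingers, y is the line along which they close (so a half turn about z gives the same grasp; the last joint's range is limited). The gripper opens to 85 mm and grips with 20 to 120 N. Pads are 22 mm wide; open, the fingers measure 114 mm over their backs; the gripper's body (76 mm by 85 mm) begins 54 mm behind the grasp point. The pads swing forward as they close: fully open they stand 13 mm farther back than shut.
Start: joints at [1.136, 0.213, -0.034, 1.323, 0, 1.571], TCP at [0.211, 0.453, 0.231] pointing down, gripper open.
Joint ranges: [-2.98, 2.98], [-0.74, 1.72], [-1.14, 1.35], [-2.1, 2.04], [-1.57, 1.44], [-3.14, 3.14]. Speed limits (rad/s): [1.89, 1.89, 2.39, 2.57, 3.14, 3.14].

### API

Orientations are given as a unit quaternion [w, x, y, z].
In Python, from rig import env, get_image, camera_params, recognise, regions_of gives the robot as it stands.
- The arm moves only by the tool jog_arm, never from a script. Its argument "moves" is a list of rows, each a list of 3 entries, a list of its own where there are three numbers: the shift along the tool's x, y, z in mm, then the turn about the tool's z in degrees, then the finger opening in mm, from 0 to 85.4. In form: [[[tx, ty, tz], spin, fingers], ...]. A call has 1 to 12 rows; each row shifts and turns the commanded pose from where the row before left it, along the tool's axes as they then stand; what a row does not reach is not made up. A row lasts 1/8 s, in which the tool goes at most 62.5 mm and 10.7 degrees, less where a joint would pass 70% of its speed; a pose out of reach is approached as far as the arm can. A call is refused whole if a number of a shift passes 62.5 or a number of a turn 10.7, either way. A call with a gripper value outside its range is refused whole. The fingers move at their own pace and stop on an object; "squeeze" is the grip in N (left out, the last holds). Time passes only in rows, so rows that do not move let the fingers close. It gives the time, the measured TCP pose, the force, the opening and the grip force at its end, in the units of the state.
- env.observe(): the state, without advancing time (a new reading comes with each control period).
- get_image(name): name is "side" or "top" or "wrist"; returns the picture (384x512x3 uint8, red, green, blue); there is no depth.
- camera_params(name): a dict with "fovy" (degrees; the focal length in pixels is half the picture's height over the tangent of half this angle, whatever the lens; pixels are square), "cx", "cy" (the principal point, pixels), "extrinsics" (4x4, takes a point from world to camera coordinates); the wrist camera has in their place "T_tool_cam" (4x4, takes a point from camera to tool coordinates, whose origin is the TCP and whose axes are the flange's). Camera axes: x right, y up, looking along -z (the intrinsics and any distortion apply to the point x, -y, -z); pixel columns grow to the right and rows downward; lengths in m; the calibration is good to about 2 mm. The wrist camera is an equidistant fisheye: a pixel r from the principal point sees the ray r / f radians off the axis. A picture is of the moment at which its call begins: read the wrist's pose just before it. camera_params takes no time and is no camera call.
- env.sign_off(): hands the job in; it is judged then, once.
Trained networks look in the newest picture that a camera, given by its name, has taken for a name from the list of things; names that differ only in an ending like _2 or _b are one class to them, and where a whole thing is asked for, a point or a joint stands for the part that bears it (a point fixed in the world has none). Each returns a list of dicts, best first, with "score" (0 to 1); they miss things now and then, are a little off and sometimes report something else, mostly with a low value. They report only what shows in the picture. A call takes as long as a camera call. They do not tell look-alikes from the thing itself.
- recognise(camera, label): "centre" ([x, y, z] in m, in world coordinates, good to about 4 mm: the middle of the surface that is visible of it).
- regions_of(camera, label): "region" (384x512 bool, what is visible of it).
The state is a dict: "clock": time; "joint_pos": joint angles; "qvel": joint speeds; "joint_torque": joint torques, N m; "ee_pos": TCP position; "orientation": TCP orientation; "wrist_force": force on the tool from outside, world axes, zero at the start; "ft_torque": the same for the moment, N m; "finger_gap": finger opening in m; "finger_force": force on a finger pad.
Only numpy, scipy, OpenCV 4.12 (cv2) and the standard library are available. Lean on these libraries where they do the work, as an engineer would, in place of code of your own. Each camera call takes 0.05 s, during which the arm holds its last target. There are 200 camera calls.

## Working session

There is one attempt and no reset: what is moved stays moved. The work goes in short steps, Python scripts to look and compute and a tool call to move; the robot and the scene stay as the last step left them, time stands still between calls to the robot, and variables do not carry over. Pictures are saved under pics/ and viewed, at most 10 in all, crops included, and the job is handed in when it is done.

Besides the shell and the picture viewer there is one more tool, called after ">>>" as a command line: name --argument value ..., lists and objects as JSON in quotes. jog_arm: Moves the arm, as the interface text tells. Its arguments: {"type":"object","properties":{"moves":{"type":"array","items":{"type":"array"}},"squeeze":{"type":"number"}},"required":["moves"]}

```bash
mkdir -p pics; ls; cat > h.py <<'E'
import numpy as np, cv2
from rig import env, get_image, camera_params, recognise, regions_of
from scipy.spatial.transform import Rotation as R
def save(name,fn,scale=1,crop=None):
    im=get_image(name)
    if crop: im=im[crop[1]:crop[3],crop[0]:crop[2]]
    if scale!=1: im=cv2.resize(im,None,fx=scale,fy=scale,interpolation=cv2.INTER_CUBIC)
    cv2.imwrite('pics/'+fn,im[...,::-1].copy())
def pose():
    s=env.observe(); q=s['orientation']; T=np.eye(4); T[:3,:3]=R.from_quat([q[1],q[2],q[3],q[0]]).as_matrix(); T[:3,3]=s['ee_pos']; return T
E
python3 - <<'E'
from h import *
np.set_printoptions(precision=4,suppress=True)
for c in('side','top','wrist'): print(c,camera_params(c))
print(env.observe(), pose())
a=get_image('top');b=get_image('side')
cv2.imwrite('pics/a.png',cv2.resize(np.hstack([a,b]),(800,300),interpolation=cv2.INTER_AREA)[...,::-1])
cv2.imwrite('pics/top0.png',cv2.resize(a,(800,600))[...,::-1])
for l in('block_center','block','short_block_center','fence_face','pad_face','pad','knob_grip','mark','window','clamp','brayer','ink_jar'):
    for r in recognise('top',l): print(l,np.array(r['centre']),round(r['score'],2))
E
```

```text
pics
side {'fovy': 48.3471239624237, 'cx': 249.2507569050315, 'cy': 188.71940284062467, 'extrinsics': array([[ 0.9775, -0.2093,  0.0272, -0.412 ],
       [ 0.0792,  0.4831,  0.872 , -0.1123],
       [-0.1956, -0.8502,  0.4887, -1.0118],
       [ 0.    ,  0.    ,  0.    ,  1.    ]])}
top {'fovy': 44.298052170422565, 'cx': 254.86898390797157, 'cy': 191.53342432333523, 'extrinsics': array([[-0.0056, -0.9998, -0.0169,  0.0226],
       [ 0.9897, -0.0079,  0.143 , -0.436 ],
       [-0.1431, -0.0159,  0.9896, -1.273 ],
       [ 0.    ,  0.    ,  0.    ,  1.    ]])}
wrist {'fovy': 65.70646984690485, 'cx': 256.4213893008262, 'cy': 192.59290245755068, 'T_tool_cam': array([[-0.0007,  0.9639,  0.2664,  0.0675],
       [ 1.    ,  0.0007, -0.    , -0.0001],
       [-0.0002,  0.2664, -0.9639, -0.1433],
       [ 0.    ,  0.    ,  0.    ,  1.    ]])}
{'clock': 0.0, 'joint_pos': array([ 1.136 ,  0.2134, -0.035 ,  1.3235, -0.    ,  1.5708]), 'qvel': array([-0.0013, -0.001 ,  0.0007, -0.0007, -0.0003,  0.0028]), 'joint_torque': array([  0.0016, -68.6157,  48.7117,   0.0175,  -0.    ,  -0.    ]), 'ee_pos
[... 360 characters left out ...]
0.      0.      0.      1.    ]]
block_center [ 0.2271 -0.3716  0.0266] 0.78
block [ 0.4616 -0.3318  0.0295] 0.85
block [ 0.2286 -0.3772  0.0277] 0.59
short_block_center [ 0.6156 -0.3355  0.0273] 0.9
fence_face [0.5449 0.0004 0.0102] 0.65
pad_face [ 0.5574 -0.0297  0.0343] 0.48
pad [ 0.5516 -0.0338  0.0384] 0.5
pad [0.5434 0.3656 0.0638] 0.19
knob_grip [0.5265 0.088  0.0958] 0.64
knob_grip [ 0.4623 -0.332   0.0279] 0.2
mark [0.5261 0.0905 0.0961] 0.63
window [0.5337 0.092  0.0897] 0.83
window [0.4149 0.3529 0.0241] 0.42
clamp [0.5406 0.0004 0.017 ] 0.85
clamp [0.533  0.0963 0.0899] 0.32
brayer [0.4152 0.353  0.027 ] 0.72
ink_jar [0.5467 0.3652 0.0655] 0.68
ink_jar [0.5432 0.0016 0.0111] 0.37
```

View pics/top0.png

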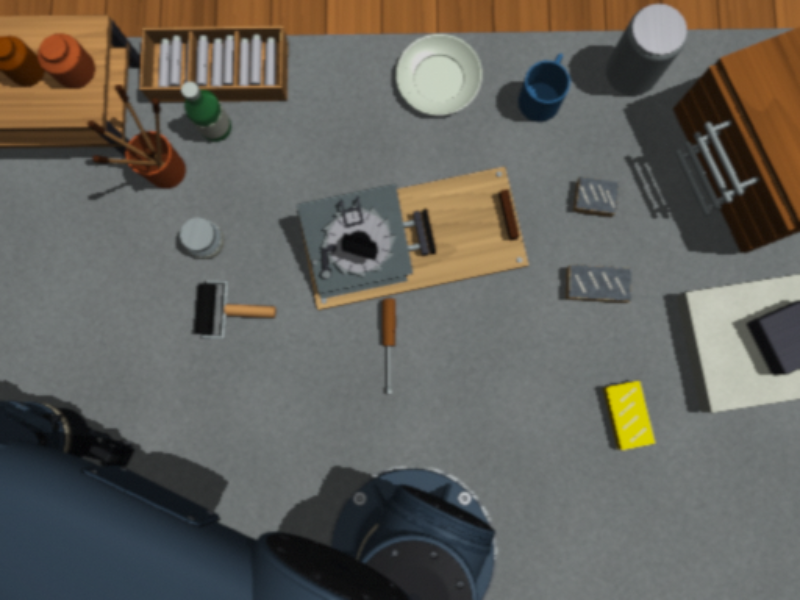

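Candidates (pixels in the 800x600 top view): the grey block at (598,283) looks like the long one. The grey block at (596,195) is short, and the yellow one at (630,415) is the look-alike. I'm choosing (598,283) and checking it with a close crop.

```bash
cat >> h.py <<'E'
def top_ray(px,z,cam='top'):
    """pixel -> world at height z"""
    p=camera_params(cam); f=192/np.tan(np.radians(p['fovy'])/2); E=p['extrinsics']
    d=E[:3,:3].T@np.array([(px[0]-p['cx'])/f,-(px[1]-p['cy'])/f,-1]); o=-E[:3,:3].T@E[:3,3]
    return o+d*(z-o[2])/d[2]
E
python3 - <<'E'
from h import *
np.set_printoptions(precision=4,suppress=True)
im=get_image('top')
a=cv2.resize(im[105:200,188:341],None,fx=5,fy=5,interpolation=cv2.INTER_CUBIC)
b=cv2.resize(im[105:295,360:425],None,fx=2,fy=2,interpolation=cv2.INTER_CUBIC)
cv2.imwrite('pics/clamp.png',a[...,::-1]);cv2.imwrite('pics/blk.png',cv2.resize(im[108:198,358:408],None,fx=5,fy=5,interpolation=cv2.INTER_CUBIC)[...,::-1])
for r in regions_of('top','block'):
    m=r['region'].astype(np.uint8); c=cv2.minAreaRect(cv2.findNonZero(m)); bx=cv2.boxPoints(c)
    w=[top_ray(q,.028)[:2] for q in bx]; print(r['score'],c,np.array(w),np.mean(w,0),np.linalg.norm(w[0]-w[1]),np.linalg.norm(w[1]-w[2]))
E
```

```text
0.76 ((401.8427429199219, 265.27313232421875), (43.007041931152344, 25.40312385559082), 74.93151092529297) [[ 0.2796 -0.3299]
 [ 0.297  -0.3971]
 [ 0.186  -0.4211]
 [ 0.1689 -0.3548]] [ 0.2328 -0.3757] 0.06936617676262077 0.11359915441029621
0.61 ((382.79046630859375, 181.12619018554688), (42.158241271972656, 23.313447952270508), 1.6846843957901) [[ 0.4326 -0.2746]
 [ 0.498  -0.2789]
 [ 0.4935 -0.3954]
 [ 0.4282 -0.3902]] [ 0.4631 -0.3348] 0.06560232279978509 0.11652001664108706
0.55 ((229.0, 154.5), (41.0, 44.0), 90.0) [[0.6022 0.1541]
 [0.6009 0.0297]
 [0.4833 0.0302]
 [0.4844 0.1531]] [0.5427 0.0918] 0.12447502140774286 0.11756501068664213
```

View pics/clamp.png

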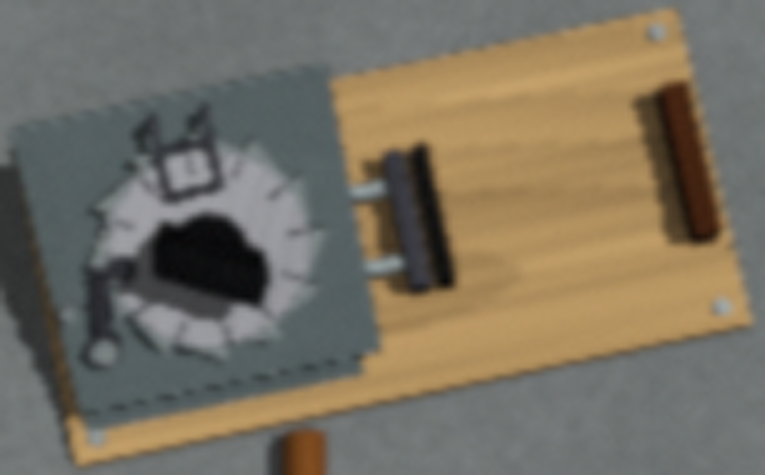

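View pics/blk.png

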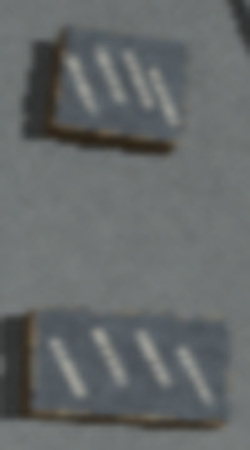

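The left crop shows the clamp with its fence at right (face edge (657,90)-(700,240)) and pad face at (425,145)-(453,285). The right crop confirms that the lower grey block, at about (130,365), is the long one.

```bash
cat > geo.py <<'E'
from h import *
np.set_printoptions(precision=4,suppress=True)
def c(u,v,z): return top_ray([(u+.5)/5-.5+188,(v+.5)/5-.5+105],z)
RT,RB,LB=c(680,8,.012),c(751,325,.012),c(76,466,.012)
print('corners',RT,RB,LB,np.linalg.norm(RT-RB),np.linalg.norm(LB-RB))
ydir=(LB-RB)[:2]; yaw1=np.arctan2(-ydir[0],ydir[1]); xd=(RT-RB)[:2]; yaw2=np.arctan2(xd[1],xd[0])
print('yaw',np.degrees([yaw1,yaw2]))
yaw=(2*yaw1+yaw2)/3; Rz=np.array([[np.cos(yaw),-np.sin(yaw)],[np.sin(yaw),np.cos(yaw)]])
O=np.mean([RT[:2]-Rz@[.095,-.195],RB[:2]-Rz@[-.095,-.195],LB[:2]-Rz@[-.095,.195]],0)
print('O',O)
for n,p in dict(f1=c(657,90,.039),f2=c(696,240,.039),p1=c(424,145,.039),p2=c(455,285,.039)).items(): print(n,Rz.T@(p[:2]-O))
E
python3 geo.py
```

```text
corners [ 0.6853 -0.1791  0.012 ] [ 0.4996 -0.2142  0.012 ] [0.4224 0.1662 0.012 ] 0.18905044671951746 0.38814098254163537
yaw [11.4704 10.6792]
O [ 0.5542 -0.0058]
f1 [ 0.043  -0.1671]
f2 [-0.0453 -0.1695]
p1 [ 0.0386 -0.0328]
p2 [-0.0431 -0.0333]
```

```bash
cat > plan.py <<'E'
from h import *
import sys
def plan(pos,az,n,fing):
    """rows to bring TCP to pos (m) with tool y at azimuth az (deg), tool pointing down"""
    T=pose(); a0=np.degrees(np.arctan2(T[1,1],T[0,1])); d=(a0-az+180)%360-180; s=d/n
    v=(np.array(pos)-T[:3,3])*1e3/n; rows=[]
    for i in range(n):
        M=T[:3,:3]@R.from_euler('z',i*s,degrees=True).as_matrix()
        rows.append([[round(x,1) for x in M.T@v],round(s,2),fing])
    print('from',T[:3,3].round(4),'az',a0.round(2),'turn',round(d,1)); print(str(rows).replace(' ',''))
if __name__=='__main__':
    a=[float(x) for x in sys.argv[1:]]; plan(a[:3],a[3],int(a[4]),a[5])
E
python3 plan.py .462 -.333 .2 -4 20 85
```

```text
from [0.2106 0.4535 0.2313] az 65.09 turn 69.1
[[[np.float64(-28.0),np.float64(-30.4),np.float64(1.6)],np.float64(3.45),85.0],[[np.float64(-29.7),np.float64(-28.6),np.float64(1.6)],np.float64(3.45),85.0],[[np.float64(-31.4),np.float64(-26.8),np.float64(1.6)],np.float64(3.45),85.0],[[np.float64(-33.0),np.float64(-24.8),np.float64(1.6)],np.float64(3.45),85.0],[[np.float64(-34.4),np.float64(-22.8),np.float64(1.6)],np.float64(3.45),85.0],[[np.float64(-35.7),np.float64(-20.7),np.float64(1.6)],np.float64(3.45),85.0],[[np.float64(-36.9),np.float64(-18.5),np.float64(1.6)],np.float64(3.45),85.0],[[np.float64(-38.0),np.float64(-16.3),np.float64(1.6)],np.float64(3.45),85.0],[[np.float64(-38.9),np.float64(-13.9),np.float64(1.6)],np.float64(3.45),85.0],[[np.float64(-39.6),np.float64(-11.6),np.float64(1.6)],np.float64(3.45),85.0],[[np.float64(-40.3),np.float64(-9.2),np.float64(1.6)],np.float64(3.45),85.0],[[np.float64(-40.7),np.float64(-6.7),np.float64(1.6)],np.float64(3.45),85.0],[[np.float64(-41.1),np.float64(-4.3),np.float64(1.6)],np.float64(3.45),85.0],[[np.float64(-41.2),np.float64(-1.8),np.float64(1.6)],np.float64(3.45),85.0],[[np.float64(-41.3),np.float64(0.7),np.float64(1.6)],np.float64(3.45),85.0],[[np.float64(-41.2),np.float64(3.2),np.float64(1.6)],np.float64(3.45),85.0],[[np.float64(-40.9),np.float64(5.7),np.float64(1.6)],np.float64(3.45),85.0],[[np.float64(-40.5),np.float64(8.1),np.float64(1.6)],np.float64(3.45),85.0],[[np.float64(-39.9),np.float64(10.6),np.float64(1.6)],np.float64(3.45),85.0],[[np.float64(-39.2),np.float64(12.9),np.float64(1.6)],np.float64(3.45),85.0]]
```

>>> jog_arm --moves '[[[-28,-30,1.5],3.5,85],[[-30,-29,1.5],3.5,85],[[-31,-27,1.5],3.5,85],[[-33,-25,1.5],3.5,85],[[-34,-23,1.5],3.5,85],[[-36,-21,1.5],3.5,85],[[-37,-18,1.5],3.5,85],[[-38,-16,1.5],3.5,85],[[-39,-14,1.5],3.5,85],[[-40,-12,1.5],3.5,85],[[-40,-9,1.5],3.5,85],[[-41,-7,1.5],3.5,85]]'

```text
clock: 2.3
ee_pos: [0.3594, -0.0214, 0.2135]
orientation: [0.0, 0.552, 0.834, 0.0]
wrist_force: [1.0, -0.0, 0.1]
finger_gap: 0.0852
finger_force: 0.0
```

>>> jog_arm --moves '[[[-41,-4,2],3.4,85],[[-41,-2,2],3.4,85],[[-41,1,2],3.4,85],[[-41,3,2],3.4,85],[[-41,6,2],3.4,85],[[-40,8,2],3.4,85],[[-40,11,2],3.4,85],[[-39,13,2],3.4,85],[[0,0,0],0,85],[[0,0,0],0,85]]'

```text
clock: 3.55
ee_pos: [0.458, -0.3336, 0.1971]
orientation: [-0.0, 0.732, 0.681, 0.0]
wrist_force: [0.6, 0.1, 0.0]
finger_gap: 0.085
finger_force: 0.0
```

```bash
sed -i 's/round(x,1) for x in M.T@v\],round(s,2)/round(float(x),1) for x in M.T@v],round(float(s),2)/' plan.py
cat >> h.py <<'E'
def wray(px,z,T):
    """wrist fisheye pixel -> world at height z, T = tool pose"""
    p=camera_params('wrist'); f=192/np.tan(np.radians(p['fovy'])/2)
    u,v=px[0]-p['cx'],px[1]-p['cy']; r=np.hypot(u,v); th=r/f; s=np.sin(th)/max(r,1e-9)
    C=T@p['T_tool_cam']; d=C[:3,:3]@np.array([u*s,-v*s,-np.cos(th)]); o=C[:3,3]
    return o+d*(z-o[2])/d[2]
E
python3 - <<'E'
from h import *
np.set_printoptions(precision=4,suppress=True)
T=pose(); im=get_image('wrist'); cv2.imwrite('pics/w1.png',im[...,::-1])
print(T, env.observe()['joint_pos'])
for r in regions_of('wrist','block')[:3]:
    m=r['region'].astype(np.uint8); c=cv2.findContours(m,0,2)[0]; c=max(c,key=cv2.contourArea)[:,0]
    w=np.array([wray(q,.028,T)[:2] for q in c]); rc=cv2.minAreaRect((w*1e3).astype(np.float32)); print(r['score'],len(c),rc)
for l in('block','block_center'):
    for r in recognise('wrist',l): print(l,np.array(r['centre']),r['score'])
E
```

```text
[[ 0.0715  0.9974 -0.0004  0.458 ]
 [ 0.9974 -0.0715  0.0004 -0.3336]
 [ 0.0004 -0.0004 -1.      0.1971]
 [ 0.      0.      0.      1.    ]] [-0.6291  0.3587  0.0761  1.2885  0.0001  1.0127]
0.9 39 ((463.0374450683594, -335.51727294921875), (111.43842315673828, 61.29673767089844), 86.52042388916016)
0.79 141 ((236.7527313232422, -375.4701232910156), (126.4869155883789, 62.92692565917969), 11.341943740844727)
block [ 0.2455 -0.37    0.0268] 0.6
block [ 0.462  -0.3322  0.0276] 0.57
block [ 0.5619 -0.1655  0.0099] 0.27
block_center [ 0.2457 -0.3757  0.0277] 0.6
```

View pics/w1.png

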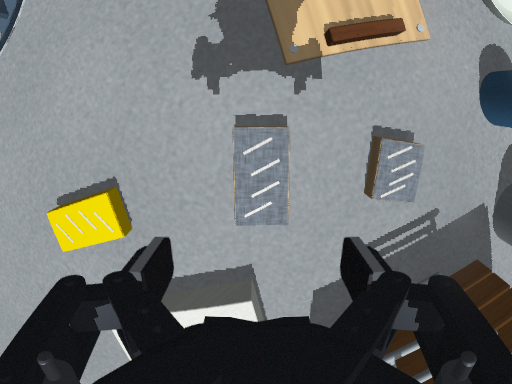

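The wrist view shows the long grey block at about (261,175), centred between the fingers. The short block is at (397,168) and the yellow one at (90,218). The long block's centre is (0.463, -0.3355) with its x axis at -3.5°.

```bash
python3 plan.py .463 -.3355 -.003 -3.5 8 85
```

```text
from [ 0.4581 -0.3332  0.1977] az -4.06 turn -0.6
[[[-0.2,0.6,25.1],-0.07,85.0],[[-0.2,0.6,25.1],-0.07,85.0],[[-0.2,0.6,25.1],-0.07,85.0],[[-0.2,0.6,25.1],-0.07,85.0],[[-0.2,0.6,25.1],-0.07,85.0],[[-0.2,0.6,25.1],-0.07,85.0],[[-0.2,0.6,25.1],-0.07,85.0],[[-0.2,0.6,25.1],-0.07,85.0]]
```

>>> jog_arm --moves '[[[-2,5,40],-0.6,85],[[0,0,40],0,85],[[0,0,40],0,85],[[0,0,35],0,85],[[0,0,25],0,85],[[0,0,15],0,85],[[0,0,5],0,85],[[0,0,0],0,85],[[0,0,0],0,85]]'

```text
clock: 4.88
ee_pos: [0.4636, -0.3366, -0.0018]
orientation: [0.001, 0.728, 0.685, 0.0]
wrist_force: [-0.1, -0.5, 0.2]
finger_gap: 0.0851
finger_force: 0.0
```

>>> jog_arm --moves '[[[0,0,0],0,50],[[0,0,0],0,50],[[0,0,0],0,50],[[0,0,0],0,50],[[0,0,0],0,50],[[0,0,0],0,50]]' --squeeze 35

```text
clock: 5.62
ee_pos: [0.4633, -0.3364, -0.0021]
orientation: [0.0, 0.728, 0.685, 0.0]
wrist_force: [-0.5, 1.5, 6.8]
finger_gap: 0.0594
finger_force: 37.9
```

>>> jog_arm --moves '[[[0,0,-15],0,50],[[0,0,-30],0,50],[[0,0,-35],0,50],[[0,0,-25],0,50],[[0,0,0],0,50]]'

```text
clock: 6.25
ee_pos: [0.464, -0.337, 0.1047]
orientation: [0.002, 0.728, 0.685, 0.0]
wrist_force: [-0.3, -0.6, -2.2]
finger_gap: 0.0593
finger_force: 39.2
```

```bash
python3 plan.py .5737 -.1044 .103 11.2 9 50
```

```text
from [ 0.464  -0.337   0.1047] az -3.51 turn -14.7
[[[26.5,10.6,0.2],-1.63,50.0],[[26.2,11.3,0.2],-1.63,50.0],[[25.9,12.1,0.2],-1.63,50.0],[[25.5,12.8,0.2],-1.63,50.0],[[25.2,13.5,0.2],-1.63,50.0],[[24.8,14.2,0.2],-1.63,50.0],[[24.4,14.9,0.2],-1.63,50.0],[[23.9,15.6,0.2],-1.63,50.0],[[23.5,16.3,0.2],-1.63,50.0]]
```

>>> jog_arm --moves '[[[26.5,10.5,0],-1.6,50],[[26,11.5,0],-1.6,50],[[26,12,0],-1.6,50],[[25.5,13,0],-1.6,50],[[25,13.5,0],-1.6,50],[[25,14,0],-1.7,50],[[24.5,15,0],-1.7,50],[[24,15.5,0],-1.7,50],[[23.5,16.5,0],-1.6,50],[[0,0,0],0,50],[[0,0,0],0,50],[[0,0,0],0,50]]'

```text
clock: 7.75
ee_pos: [0.5725, -0.1043, 0.102]
orientation: [-0.0, 0.635, 0.772, -0.0]
wrist_force: [-0.3, -0.1, -3.7]
finger_gap: 0.0594
finger_force: 39.1
```

```bash
python3 - <<'E'
from h import *
np.set_printoptions(precision=4,suppress=True)
T=pose(); im=get_image('wrist'); cv2.imwrite('pics/w2.png',cv2.resize(im,(800,600),interpolation=cv2.INTER_CUBIC)[...,::-1]); np.save('w2T.npy',T)
print(T)
for r in regions_of('wrist','block')[:3]:
    m=r['region'].astype(np.uint8); c=cv2.findContours(m,0,2)[0]; c=max(c,key=cv2.contourArea)[:,0]
    w=np.array([wray(q,.028+T[2,3]+.002,T)[:2] for q in c]); print(r['score'],len(c),cv2.boundingRect(c),cv2.minAreaRect((w*1e3).astype(np.float32)))
E
```

```text
[[-0.193   0.9812 -0.0005  0.5725]
 [ 0.9812  0.193  -0.     -0.1043]
 [ 0.0001 -0.0005 -1.      0.102 ]
 [ 0.      0.      0.      1.    ]]
0.59 148 (181, 139, 153, 184) ((569.7816162109375, -90.81431579589844), (59.8958854675293, 87.27307891845703), 10.858502388000488)
0.58 45 (0, 306, 28, 42) ((413.2621154785156, -206.29122924804688), (60.954559326171875, 25.977201461791992), 68.8757553100586)
```

View pics/w2.png

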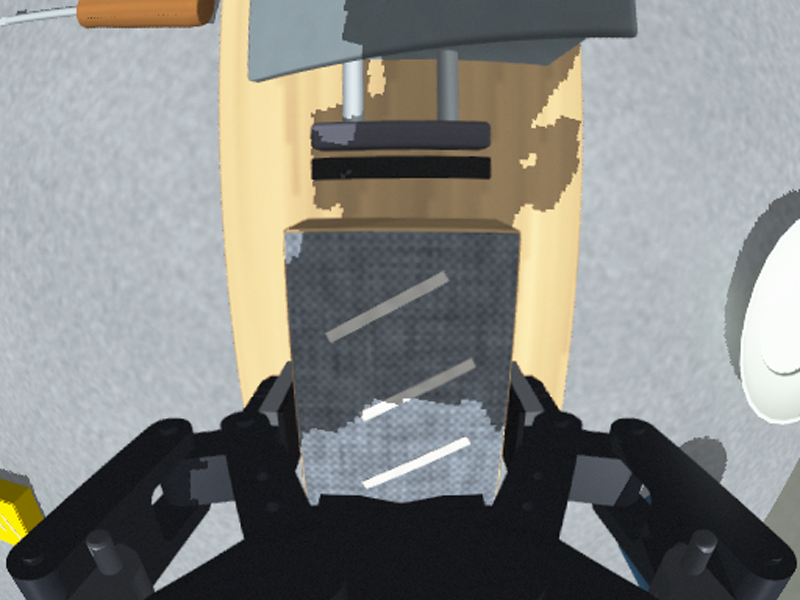

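The wrist view shows the held block with its top front edge at (285-519, 231) and the pad's front edge at (312-490, 180). It is square to the pad, and I'm measuring it relative to the clamp.

```bash
python3 - <<'E'
from h import *
np.set_printoptions(precision=4,suppress=True)
T=np.load('w2T.npy'); s=512/800
yaw=np.radians(11.2);Rz=np.array([[np.cos(yaw),-np.sin(yaw)],[np.sin(yaw),np.cos(yaw)]]);O=np.array([.5542,-.0058])
for n,u,v,z in [('padL',312,180,.039),('padR',490,180,.039),('blkL',285,231,.131),('blkR',519,231,.131),('baseL',221,180,.012),('baseR',579,180,.012),('baseL',240,350,.012),('baseR',573,330,.012)]:
    p=wray([u*s,v*s],z,T); print(n,p,Rz.T@(p[:2]-O))
print('tcp',Rz.T@(T[:2,3]-O))
E
```

```text
padL [ 0.521 -0.047  0.039] [-0.0406 -0.0339]
padR [ 0.5986 -0.0318  0.039 ] [ 0.0385 -0.0341]
blkL [ 0.5334 -0.0568  0.131 ] [-0.0303 -0.046 ]
blkR [ 0.5913 -0.0454  0.131 ] [ 0.0287 -0.0461]
baseL [ 0.4671 -0.0552  0.012 ] [-0.095  -0.0316]
baseR [ 0.6505 -0.0193  0.012 ] [ 0.0918 -0.032 ]
baseL [ 0.4886 -0.1469  0.012 ] [-0.0918 -0.1257]
baseR [ 0.6692 -0.0994  0.012 ] [ 0.0947 -0.1142]
tcp [-0.0012 -0.1002]
```

Already centred within 1 mm (measured gap about 134 mm, so 3 clicks are needed). Lowering it straight down.

>>> jog_arm --moves '[[[0,0,25],0,50],[[0,0,25],0,50],[[0,0,20],0,50],[[0,0,12],0,50],[[0,0,5],0,50],[[0,0,3],0,50],[[0,0,1],0,50],[[0,0,0],0,50],[[0,0,0],0,50]]'

```text
clock: 8.98
ee_pos: [0.5732, -0.1037, 0.0116]
orientation: [0.0, 0.635, 0.773, 0.0]
wrist_force: [0.5, 0.1, -2.3]
finger_gap: 0.0594
finger_force: 39.1
```

>>> jog_arm --moves '[[[0,0,1],0,50],[[0,0,0.5],0,50],[[0,0,0],0,50],[[0,0,0],0,50]]'

```text
clock: 9.48
ee_pos: [0.573, -0.1036, 0.0099]
orientation: [0.0, 0.635, 0.773, 0.0]
wrist_force: [-2.1, 0.5, 2.5]
finger_gap: 0.0596
finger_force: 39.7
```

>>> jog_arm --moves '[[[0,0,0],0,65],[[0,0,0],0,85],[[0,0,0],0,85],[[0,0,-5],0,85],[[0,0,-15],0,85],[[0,0,-35],0,85],[[0,0,-45],0,85],[[0,0,-45],0,85],[[0,0,-45],0,85],[[0,0,0],0,85]]'

```text
clock: 10.72
ee_pos: [0.5747, -0.104, 0.2045]
orientation: [0.003, 0.635, 0.773, 0.002]
wrist_force: [0.2, 0.2, -0.5]
finger_gap: 0.0847
finger_force: 0.0
```

```bash
python3 - <<'E'
from h import *
np.set_printoptions(precision=4,suppress=True)
T=pose(); im=get_image('wrist'); cv2.imwrite('pics/w3.png',cv2.resize(im,(800,600),interpolation=cv2.INTER_CUBIC)[...,::-1]); np.save('w3T.npy',T)
print(T,env.observe()['joint_pos'])
for l in('block','knob_grip','mark','window'):
    for r in recognise('wrist',l): print(l,np.array(r['centre']),r['score'])
E
```

```text
[[-0.194   0.981   0.0067  0.5747]
 [ 0.981   0.194  -0.0012 -0.104 ]
 [-0.0025  0.0064 -1.      0.2045]
 [ 0.      0.      0.      1.    ]] [-0.1789  0.3893  0.1325  1.3102 -0.0001  1.1966]
block [ 0.2281 -0.3567  0.0267] 0.87
block [ 0.5693 -0.0984  0.0377] 0.63
knob_grip [0.5378 0.0461 0.0868] 0.69
mark [0.5384 0.0486 0.0868] 0.82
window [0.5491 0.0384 0.0913] 0.76
```

View pics/w3.png

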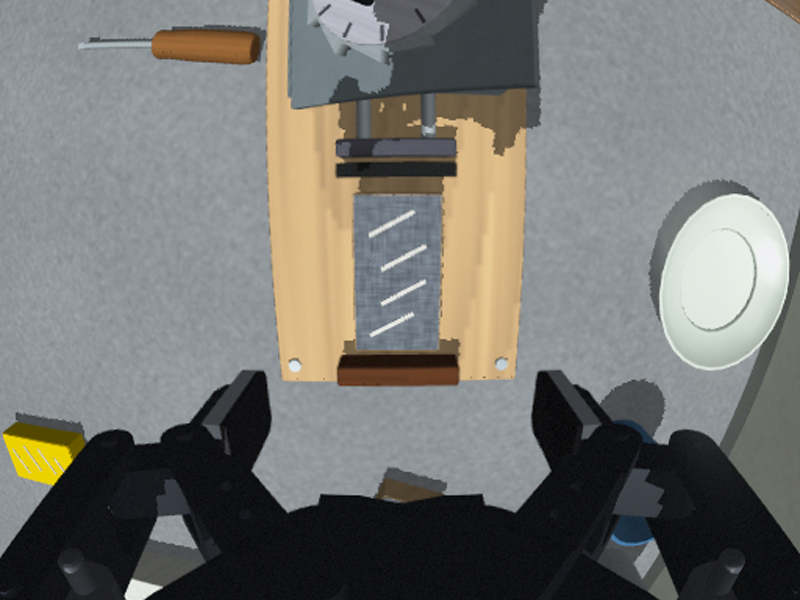

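The block sits flat between fence and pad, spanning (355-441, 193-350), and is evenly spaced. Next I'm moving over the knob.

```bash
python3 plan.py .527 .088 .22 11.2 5 60
```

```text
from [ 0.5723 -0.1035  0.1989] az 11.19 turn -0.0
[[[39.3,-1.5,-4.2],-0.0,60.0],[[39.3,-1.5,-4.2],-0.0,60.0],[[39.3,-1.5,-4.2],-0.0,60.0],[[39.3,-1.5,-4.2],-0.0,60.0],[[39.3,-1.5,-4.2],-0.0,60.0]]
```

>>> jog_arm --moves '[[[39,-1.5,-4],0,60],[[39,-1.5,-4],0,60],[[39,-1.5,-4],0,60],[[39,-1.5,-4],0,60],[[39,-1.5,-4],0,60],[[0,0,0],0,60],[[0,0,0],0,60],[[0,0,0],0,60]]'

```text
clock: 11.98
ee_pos: [0.5278, 0.0854, 0.2194]
orientation: [-0.0, 0.635, 0.772, -0.0]
wrist_force: [-0.4, -0.4, 0.1]
finger_gap: 0.0602
finger_force: 0.0
```

```bash
python3 - <<'E'
from h import *
np.set_printoptions(precision=4,suppress=True)
T=pose(); im=get_image('wrist'); cv2.imwrite('pics/w4.png',cv2.resize(im[:300,60:460],(800,600),interpolation=cv2.INTER_CUBIC)[...,::-1]); np.save('w4T.npy',T)
print(T,env.observe()['joint_pos'])
for l in('knob_grip','mark','window','pawl'):
    for r in recognise('wrist',l): print(l,np.array(r['centre']),r['score'])
E
```

```text
[[-0.193   0.9812 -0.0007  0.5278]
 [ 0.9812  0.193  -0.0002  0.0854]
 [-0.0001 -0.0007 -1.      0.2194]
 [ 0.      0.      0.      1.    ]] [ 0.1604  0.2876  0.0332  1.3169 -0.0001  1.5371]
knob_grip [0.5386 0.111  0.1006] 0.54
mark [0.5303 0.0951 0.1049] 0.68
window [ 0.5601 -0.0308  0.0381] 0.73
window [0.5392 0.1087 0.1007] 0.71
window [0.4976 0.1492 0.0721] 0.49
pawl [0.4977 0.148  0.0754] 0.94
pawl [0.5325 0.0949 0.0996] 0.44
```

View pics/w4.png

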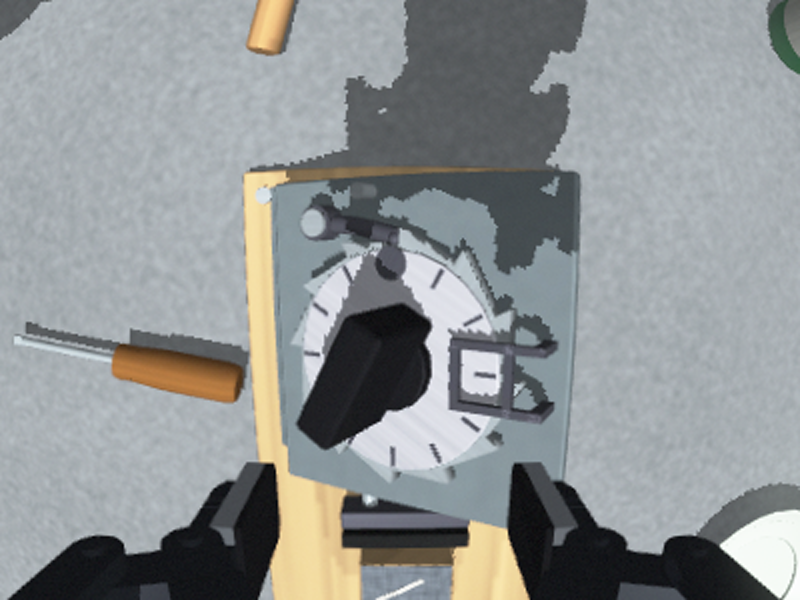

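The wrist view shows the spot at (390,262), at the pawl side, and the window frame at (483,375) over a plain line, so the marked tooth is 90° (3 teeth) away. The bar runs from (403,316) to (325,435). I'm triangulating the axis from the top and wrist views.

```bash
cat > tri.py <<'E'
from h import *
from scipy.optimize import least_squares
np.set_printoptions(precision=4,suppress=True)
T=np.load('w4T.npy')
yaw=np.radians(11.2);Rz=np.array([[np.cos(yaw),-np.sin(yaw),0],[np.sin(yaw),np.cos(yaw),0],[0,0,1]])
n=Rz@[-.5,0,np.sqrt(.75)]; u=Rz@[np.sqrt(.75),0,.5]; y=Rz@[0,1,0]
def top(p):
    c=camera_params('top'); f=192/np.tan(np.radians(c['fovy'])/2); q=c['extrinsics'][:3]@np.r_[p,1]; return np.array([c['cx']+f*q[0]/-q[2],c['cy']-f*q[1]/-q[2]])
def wr(p,T=T):
    c=camera_params('wrist'); f=192/np.tan(np.radians(c['fovy'])/2); q=np.linalg.inv(T@c['T_tool_cam'])[:3]@np.r_[p,1]
    r=np.hypot(q[0],q[1]); th=np.arctan2(r,-q[2]); return np.array([c['cx']+f*th*q[0]/r,c['cy']-f*th*q[1]/r])
def wc(a,b): return np.array([(a+.5)/2-.5+60,(b+.5)/2-.5])
def tc(a,b): return np.array([(a+.5)/5-.5+188,(b+.5)/5-.5+105])
# unknown C (axis on wheel face)
def res(C): 
    W=C+.0475*u; M=C+.0475*y
    return np.r_[wr(W)-wc(483,375),wr(M)-wc(390,262),top(W)-tc(190,170)]
if __name__=='__main__':
    s=least_squares(res,[.54,.09,.07]); C=s.x; G=C+.032*n
    print('C',C,'G',G,'res',s.fun, 'clamp C',Rz.T@(C-[.5542,-.0058,0]))
    # bar direction: fit predicted top-face corners to pixels for angle a (bar dir = cos a u + sin a y)
    K=G+.016*n
    for a in range(30,75,3):
        d=np.cos(np.radians(a))*u+np.sin(np.radians(a))*y; e=np.cross(n,d)
        print(a,[((wr(K+i*.03*d+j*.01*e)-[60,0])*2).round().astype(int).tolist() for i,j in((1,1),(1,-1),(-1,-1),(-1,1))])
E
python3 tri.py
```

```text
C [0.5255 0.0877 0.0872] G [0.5098 0.0846 0.1149] res [ 0.1301 -0.0742 -0.0714  0.2053 -0.3094  0.2489] clamp C [-0.01    0.0973  0.0872]
30 [[373, 333], [396, 380], [294, 431], [274, 390]]
33 [[371, 330], [395, 376], [296, 434], [275, 394]]
36 [[368, 327], [394, 372], [299, 436], [276, 397]]
39 [[365, 324], [393, 367], [301, 439], [277, 401]]
42 [[361, 322], [392, 363], [304, 441], [279, 404]]
45 [[358, 320], [390, 359], [306, 444], [280, 408]]
48 [[355, 318], [388, 355], [309, 446], [281, 411]]
51 [[352, 316], [386, 351], [312, 448], [283, 414]]
54 [[348, 314], [384, 348], [315, 449], [285, 418]]
57 [[345, 313], [382, 344], [318, 451], [287, 421]]
60 [[342, 311], [379, 340], [321, 453], [289, 424]]
63 [[338, 310], [377, 337], [324, 454], [291, 427]]
66 [[335, 310], [374, 334], [327, 455], [293, 430]]
69 [[331, 309], [371, 331], [330, 456], [295, 433]]
72 [[328, 309], [368, 328], [333, 457], [298, 436]]
```

```bash
cat > bar.py <<'E'
from tri import *
C=np.array([.5255,.0877,.0872])
def model(C,a,b,rb,T,hb=.032):
    G=C+.032*n; d=np.cos(a)*u+np.sin(a)*y; e=np.cross(n,d); m=np.zeros((384,512),np.uint8)
    def fill(P): cv2.fillConvexPoly(m,cv2.convexHull(np.array([wr(p,T) for p in P]).round().astype(np.int32)),1)
    fill([G+i*.03*d+j*.01*e+h*n for i in(-1,1) for j in(-1,1) for h in(.016,-b)])
    t=np.linspace(0,2*np.pi,24)
    fill([G+rb*(np.cos(k)*d+np.sin(k)*e)+h*n for k in t for h in(-b,-hb)])
    return m
def fit(im,T,a0,C,free=True):
    roi=np.zeros((384,512),bool); c=wr(C+.02*n,T).astype(int); cv2_c=np.zeros((384,512),np.uint8); cv2.circle(cv2_c,tuple(int(v) for v in c),55,1,-1); roi=cv2_c>0
    dark=(im.max(2)<50)&roi
    best=(0,)
    def iou(p):
        m=(model(C+p[1]*u+p[2]*y+p[3]*n,p[0],p[4],p[5],T)>0)&roi; return (m&dark).sum()/(m|dark).sum()
    for a in np.radians(np.arange(a0-30,a0+31,5)):
        best=max(best,(iou([a,0,0,0,.012,.014]),a))
    from scipy.optimize import minimize
    s=minimize(lambda p:-iou(np.r_[p[0]/100*5,p[1:]/1e3]),[best[1]*20,0,0,0,12,14],method='Nelder-Mead',options=dict(initial_simplex=np.array([best[1]*20,0,0,0,12,14])+np.vstack([np.zeros(6),np.diag([3,4,4,4,5,4])]),maxiter=500))
    return np.degrees(s.x[0]/20),s.x[1:],-s.fun,dark
if __name__=='__main__':
    im=cv2.imread('pics/w4.png')[...,::-1]; full=np.full((384,512,3),200,np.uint8); full[:300,60:460]=cv2.resize(im,(400,300),interpolation=cv2.INTER_AREA)
    a,o,s,dk=fit(full,T,45,C); print(a,o,s)
    m=model(C+(o[0]*u+o[1]*y+o[2]*n)/1e3,np.radians(a),o[3]/1e3,o[4]/1e3,T)
    v=full.copy(); cs=cv2.findContours(m,0,2)[0]; cv2.drawContours(v,cs,-1,(255,0,0),1); v[dk]=v[dk]//2+np.array([0,90,0],np.uint8)
    cv2.imwrite('pics/fit.png',cv2.resize(v[120:260,180:340],(800,700)[:1]+(700,) if 0 else (640,560),interpolation=cv2.INTER_NEAREST)[...,::-1])
E
python3 bar.py
```

```text
Traceback (most recent call last):
  File "bar.py", line 23, in <module>
    a,o,s,dk=fit(full,T,45,C); print(a,o,s)
             ~~~^^^^^^^^^^^^^
  File "bar.py", line 19, in fit
    s=minimize(lambda p:-iou(np.r_[p[0]/100*5,p[1:]/1e3]),[best[1]*20,0,0,0,12,14],method='Nelder-Mead',options=dict(initial_simplex=np.array([best[1]*20,0,0,0,12,14])+np.vstack([np.zeros(6),np.diag([3,4,4,4,5,4])]),maxiter=500))
  File "bar.py", line 19, in <lambda>
    s=minimize(lambda p:-iou(np.r_[p[0]/100*5,p[1:]/1e3]),[best[1]*20,0,0,0,12,14],method='Nelder-Mead',options=dict(initial_simplex=np.array([best[1]*20,0,0,0,12,14])+np.vstack([np.zeros(6),np.diag([3,4,4,4,5,4])]),maxiter=500))
                         ~~~^^^^^^^^^^^^^^^^^^^^^^^^^^^^^
  File "bar.py", line 15, in iou
    m=(model(C+p[1]*u+p[2]*y+p[3]*n,p[0],p[4],p[5],T)>0)&roi; return (m&dark).sum()/(m|dark).sum()
       ~~~~~^^^^^^^^^^^^^^^^^^^^^^^^^^^^^^^^^^^^^^^^^
  File "bar.py", line 8, in model
    fill([G+rb*(np.cos(k)*d+np.sin(k)*e)+h*n for k in t for h in(-b,-hb)])
    ~~~~^^^^^^^^^^^^^^^^^^^^^^^^^^^^^^^^^^^^^^^^^^^^^^^^^^^^^^^^^^^^^^^^^^
  File "bar.py", line 5, in fill
    def fill(P): cv2.fillConvexPoly(m,cv2.convexHull(np.array([wr(p,T) for p in P]).round().astype(np.int32)),1)
                                                               ~~^^^^^
  File "tri.py", line 10, in wr
    c=camera_params('wrist'); f=192/np.tan(np.radians(c['fovy'])/2); q=np.linalg.inv(T@c['T_tool_cam'])[:3]@np.r_[p,1]
ValueError: time passes only in moves, steps and waits
```

```bash
sed -i '2a import functools; camera_params=functools.lru_cache(None)(camera_params)' h.py; timeout 300 python3 bar.py
```

```text
58.69545925040582 [-3.0939 -2.6241 -8.6955 23.5298 19.8434] 0.9475399152818508
```

View pics/fit.png

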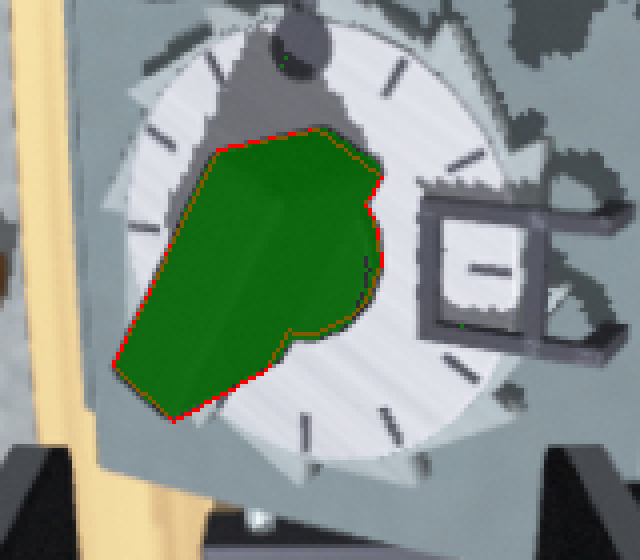

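The projected bar model fits the image very well. The bar is at 58.7° in the panel plane, which is 73.4° in world azimuth, and the grip point is about (0.512, 0.082, 0.106). The tool must stay vertical, so I'll grip the bar from above with the tool y axis at azimuth 163.4°, which leaves the wrist room to turn clockwise.

```bash
python3 plan.py .510 .082 .17 163.4 16 50
```

```text
from [0.5278 0.0858 0.2197] az 11.15 turn -152.3
[[[-0.0,-1.1,3.1],-9.52,50.0],[[0.2,-1.1,3.1],-9.52,50.0],[[0.4,-1.1,3.1],-9.52,50.0],[[0.5,-1.0,3.1],-9.52,50.0],[[0.7,-0.9,3.1],-9.52,50.0],[[0.8,-0.8,3.1],-9.52,50.0],[[0.9,-0.6,3.1],-9.52,50.0],[[1.0,-0.5,3.1],-9.52,50.0],[[1.1,-0.3,3.1],-9.52,50.0],[[1.1,-0.1,3.1],-9.52,50.0],[[1.1,0.1,3.1],-9.52,50.0],[[1.1,0.3,3.1],-9.52,50.0],[[1.0,0.5,3.1],-9.52,50.0],[[1.0,0.6,3.1],-9.52,50.0],[[0.8,0.8,3.1],-9.52,50.0],[[0.7,0.9,3.1],-9.52,50.0]]
```

>>> jog_arm --moves '[[[0,-18,0],-9.5,50],[[0,0,0],-9.5,50],[[0,0,0],-9.5,50],[[0,0,0],-9.5,50],[[0,0,0],-9.5,50],[[0,0,0],-9.5,50],[[0,0,0],-9.5,50],[[0,0,0],-9.5,50],[[0,0,0],-9.5,50],[[0,0,0],-9.5,50],[[0,0,0],-9.5,50],[[0,0,0],-9.5,50]]'

```text
clock: 13.72
ee_pos: [0.5101, 0.0825, 0.2198]
orientation: [0.0, -0.305, 0.952, -0.0]
wrist_force: [0.4, -0.1, -0.7]
finger_gap: 0.0503
finger_force: 0.0
```

>>> jog_arm --moves '[[[0,0,15],-9.6,50],[[0,0,15],-9.6,50],[[0,0,15],-9.6,50],[[0,0,0],-9.5,50],[[0,0,0],0,50],[[0,0,0],0,50]]'

```text
clock: 14.48
ee_pos: [0.5103, 0.0827, 0.175]
orientation: [0.0, -0.597, 0.803, -0.0]
wrist_force: [0.0, 0.1, 0.4]
finger_gap: 0.0499
finger_force: 0.0
```

```bash
python3 plan.py .510 .082 .100 163.4 1 50; python3 - <<'E'
from bar import *
Tn=pose(); im=get_image('wrist'); cv2.imwrite('pics/w5.png',cv2.resize(im,(768,576))[...,::-1])
C2=np.array([.5276,.0855,.0781]); a,o,s,dk=fit(im,Tn,58,C2); print('angle',a,'shift mm (u,y,n)',o,'iou',s)
print(env.observe()['joint_pos'])
E
```

```text
from [0.5103 0.0827 0.175 ] az 163.26 turn -0.1
[[[0.7,0.1,75.0],-0.14,50.0]]
angle 60.668914017605154 shift mm (u,y,n) [ 0.9086  4.9036 -2.0796 18.749  20.8406] iou 0.9494926719278467
[ 0.1606  0.2638 -0.1114  1.1951  0.     -1.1187]
```

>>> jog_arm --moves '[[[-2,0,20],-1.2,50],[[0,0,25],0,50],[[0,0,20],0,50],[[0,0,10],0,50],[[0,0,0],0,50],[[0,0,0],0,50]]'

```text
clock: 15.28
ee_pos: [0.5108, 0.0846, 0.1005]
orientation: [0.0, -0.606, 0.795, -0.0]
wrist_force: [-3.2, -0.9, 3.9]
finger_gap: 0.0503
finger_force: 2.2
```

>>> jog_arm --moves '[[[0,0,0],0,36],[[0,0,0],0,32],[[0,0,0],0,28],[[0,0,0],0,24],[[0,0,0],0,24],[[0,0,0],0,24]]' --squeeze 20

```text
clock: 16.02
ee_pos: [0.5116, 0.0846, 0.1007]
orientation: [0.001, -0.606, 0.795, -0.001]
wrist_force: [1.2, -1.3, 6.5]
finger_gap: 0.0322
finger_force: 18.6
```

>>> jog_arm --moves '[[[0,0,-1],3,24],[[0,0,0],4,24],[[0,0,0],4,24],[[0,0,0],4,24],[[0,0,0],0,24]]' --squeeze 30

```text
clock: 16.65
ee_pos: [0.5111, 0.0845, 0.1016]
orientation: [0.0, -0.497, 0.868, -0.0]
wrist_force: [-2.9, -1.4, 10.5]
finger_gap: 0.0294
finger_force: 28.2
```

```bash
python3 - <<'E'
from h import *
s=env.observe(); T=pose(); print(np.degrees(np.arctan2(T[1,1],T[0,1])),s['ft_torque'],s['joint_pos'],s['wrist_force'])
E
```

```text
149.57569612567704 [-0.45668905  0.05673406 -0.03126873] [ 1.64105512e-01  3.09443043e-01 -2.42236142e-01  1.01803321e+00
 -4.24329985e-04 -8.75686972e-01] [-2.912188   -1.43548704 10.49321863]
```

>>> jog_arm --moves '[[[0,0,0],4,24],[[0,0,0],4,24],[[0,0,0],4,24],[[0,0,0],4,24],[[0,0,0],4,24],[[0,0,0],0,24],[[0,0,0],0,24]]'

```text
clock: 17.52
ee_pos: [0.5107, 0.0846, 0.1016]
orientation: [0.0, -0.339, 0.941, -0.0]
wrist_force: [-6.2, -1.5, 12.9]
finger_gap: 0.0249
finger_force: 29.3
```

```bash
cat > mark.py <<'E'
from bar import *
C=np.array([.528,.0881,.0775])
Tn=pose(); im=get_image('wrist'); s=env.observe()
import sys
fn=sys.argv[1]; cv2.imwrite('pics/'+fn+'_raw.png',im[...,::-1])
print('az',np.degrees(np.arctan2(Tn[1,1],Tn[0,1])),'tau',s['ft_torque'])
# unwrap the wheel face: columns = angle about axis (deg, from u toward y), rows = radius 30..62 mm
A=np.radians(np.arange(-90,181,1)); rad=np.arange(.030,.064,.0005)
M=np.array([[wr(C+r*(np.cos(a)*u+np.sin(a)*y),Tn) for a in A] for r in rad],np.float32)
un=cv2.remap(np.ascontiguousarray(im),M[...,0],M[...,1],cv2.INTER_LINEAR)
cv2.imwrite('pics/'+fn+'_un.png',cv2.resize(un,(790,200))[...,::-1])
g=un.max(2)[20:50].mean(0); print('brightness per 6deg from -90:',g[::6].round().astype(int).tolist())
cv2.imwrite('pics/'+fn+'.png',np.vstack([cv2.resize(im[60:384,60:460],(494,400)) if 0 else cv2.copyMakeBorder(cv2.resize(im[84:384,56:456],(520,390)),0,0,0,270,0),cv2.resize(un,(790,200))])[...,::-1])
for l in('mark','pawl'):
    for r in recognise('wrist',l):
        v=np.array(r['centre'])-C; print(l,round(r['score'],2),'angle',np.degrees(np.arctan2(v@y,v@u)).round(1),'r mm',(np.hypot(v@y,v@u)*1e3).round(1),'n mm',(v@n*1e3).round(1))
E
python3 mark.py k1
```

```text
az 129.6343313409116 tau [-0.6015  0.7605 -0.2447]
brightness per 6deg from -90: [213, 244, 244, 248, 247, 187, 226, 160, 29, 38, 44, 35, 35, 35, 38, 32, 37, 46, 43, 24, 24, 23, 24, 22, 22, 38, 44, 27, 29, 32, 27, 30, 43, 56, 74, 88, 113, 173, 194, 186, 169, 140, 161, 145, 112, 188]
mark 0.75 angle -118.1 r mm 21.1 n mm 21.1
pawl 0.57 angle 115.0 r mm 70.8 n mm 5.9
```

View pics/k1.png

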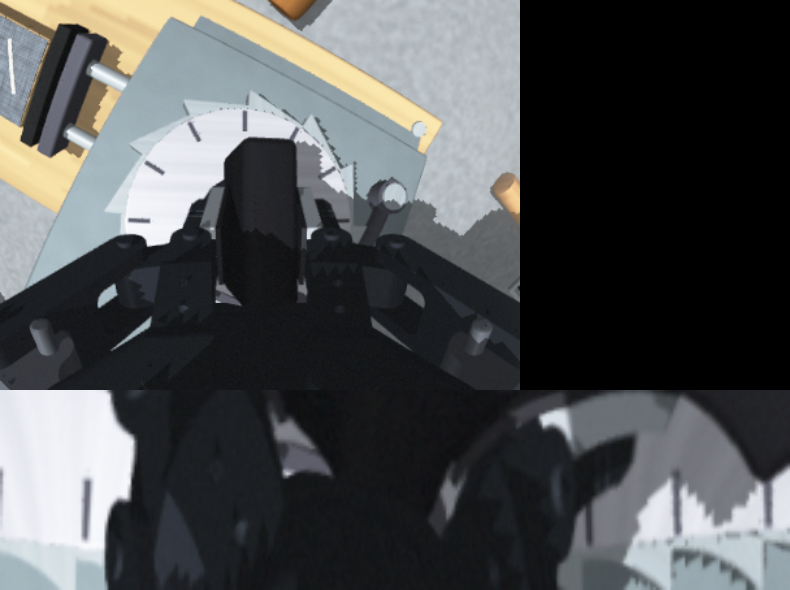

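The picture shows the bar square between the pads and turning with them, and the pad advancing. Turning on towards the marked tooth.

>>> jog_arm --moves '[[[0,0,0],4,24],[[0,0,0],4,24],[[0,0,0],4,24],[[0,0,0],4,24],[[0,0,0],4,24],[[0,0,0],4,24],[[0,0,0],4,24],[[0,0,0],4,24],[[0,0,0],0,24]]'

```text
clock: 18.8
ee_pos: [0.5108, 0.0848, 0.101]
orientation: [0.0, -0.067, 0.998, 0.0]
wrist_force: [0.2, 0.8, 0.3]
finger_gap: 0.0245
finger_force: 5.2
```

```bash
python3 mark.py k2 | grep -v bright
```

```text
az 97.69153308106809 tau [ 0.1838 -0.0879  0.1865]
mark 0.91 angle -167.9 r mm 17.0 n mm 16.7
mark 0.16 angle -149.3 r mm 58.2 n mm -14.9
pawl 0.68 angle 107.2 r mm 72.1 n mm 2.9
```

>>> jog_arm --moves '[[[0,0,0],0,17],[[0,0,0],0,17],[[0,0,0],0,17],[[0,0,0],0,17]]'

```text
clock: 19.45
ee_pos: [0.5106, 0.0846, 0.1008]
orientation: [-0.0, -0.067, 0.998, -0.0]
wrist_force: [-2.4, -3.0, 3.8]
finger_gap: 0.02
finger_force: 31.1
```

>>> jog_arm --moves '[[[0,0,0],4,17],[[0,0,0],4,17],[[0,0,0],4,17],[[0,0,0],4,17],[[0,0,0],4,17],[[0,0,0],4,17],[[0,0,0],4,17],[[0,0,0],4,17],[[0,0,0],4,17],[[0,0,0],1,17],[[0,0,0],0,17]]'

```text
clock: 20.82
ee_pos: [0.5075, 0.0853, 0.1037]
orientation: [-0.002, 0.253, 0.968, 0.001]
wrist_force: [-50.3, -2.0, 79.3]
finger_gap: 0.0205
finger_force: 208.4
```

```bash
python3 mark.py k3 | grep -v bright
```

```text
az 60.74032462625608 tau [0.9921 9.322  0.9318]
mark 0.8 angle 102.0 r mm 16.3 n mm 21.9
pawl 0.76 angle 107.8 r mm 67.6 n mm 2.7
```

The wrist force is high because the bar's tilt is wedging the pads open. Opening the fingers in place.

>>> jog_arm --moves '[[[0,0,0],0,26],[[0,0,0],0,34],[[0,0,0],0,42],[[0,0,0],0,50],[[0,0,0],0,50]]'

```text
clock: 21.6
ee_pos: [0.5107, 0.0846, 0.1006]
orientation: [-0.0, 0.253, 0.967, -0.0]
wrist_force: [0.9, -0.1, -0.2]
finger_gap: 0.0503
finger_force: 0.0
```

```bash
python3 mark.py k4 | grep -v bright; python3 -c "
from bar import *
T=pose();im=get_image('wrist');a,o,s,d=fit(im,T,-30,np.array([.528,.0881,.0775]));print(a,o,s)"
```

```text
az 60.68238504935942 tau [-0.0466 -0.0229 -0.0524]
mark 0.78 angle 104.1 r mm 9.7 n mm 22.6
pawl 0.58 angle 106.0 r mm 68.4 n mm 5.3
-27.360191817828152 [ 2.6528 -2.6316 -2.4728 11.1008 25.4725] 0.9030599448206672
```

>>> jog_arm --moves '[[[0,0,-10],0,50],[[0,0,-25],0,50],[[0,0,-35],0,60],[[0,0,-40],0,60],[[0,0,-20],0,60],[[0,0,0],0,60],[[0,0,0],0,60]]'

```text
clock: 22.68
ee_pos: [0.5104, 0.0846, 0.2303]
orientation: [-0.0, 0.253, 0.967, -0.0]
wrist_force: [0.0, -1.3, -0.8]
finger_gap: 0.0595
finger_force: 0.0
```

```bash
python3 mark.py k5; python3 -c "
from bar import *
T=pose();im=get_image('wrist');C=np.array([.528,.0881,.0775]);a,o,s,d=fit(im,T,-30,C);print(a,o,s)
t=get_image('top')
for A in range(-30,181,30):
    p=C+.0475*(np.cos(np.radians(A))*u+np.sin(np.radians(A))*y)
    f=lambda I,q,k:I[int(q[1])-k:int(q[1])+k+1,int(q[0])-k:int(q[0])+k+1].max(2)
    w=wr(p,T); print(A,w.round(),'wrist mean/min',f(im,w,4).mean().round(),f(im,w,4).min(),'top',top(p).round(),f(t,top(p),1).mean().round())
"
```

```text
az 60.68722130173947 tau [-0.0088 -0.0087 -0.0434]
brightness per 6deg from -90: [193, 234, 234, 235, 235, 160, 236, 236, 236, 236, 177, 163, 99, 202, 123, 115, 149, 186, 108, 192, 208, 230, 232, 233, 229, 174, 228, 227, 225, 225, 146, 215, 135, 119, 130, 115, 181, 115, 115, 115, 105, 149, 135, 121, 98, 63]
mark 0.75 angle 34.9 r mm 9.0 n mm 18.5
mark 0.58 angle 106.8 r mm 270.6 n mm -18.9
pawl 0.61 angle 103.1 r mm 68.5 n mm 3.6
pawl 0.2 angle 40.2 r mm 17.3 n mm 14.4
-29.178150196667403 [ 0.5674 -1.2322 -3.4391 14.2867 20.9281] 0.9469465648854962
-30 [273. 238.] wrist mean/min 209.0 97 top [235. 139.] 108.0
0 [295. 229.] wrist mean/min 107.0 98 top [225. 139.] 110.0
30 [310. 209.] wrist mean/min 200.0 100 top [217. 143.] 111.0
60 [313. 185.] wrist mean/min 203.0 99 top [212. 150.] 110.0
90 [304. 163.] wrist mean/min 198.0 95 top [212. 159.] 110.0
120 [285. 150.] wrist mean/min 137.0 53 top [216. 167.] 110.0
150 [263. 149.] wrist mean/min 121.0 52 top [224. 172.] 112.0
180 [243. 159.] wrist mean/min 75.0 28 top [233. 172.] 114.0
```

>>> jog_arm --moves '[[[-23,-20,-20],0,60],[[-23,-20,-25],0,60],[[-22,-20,-25],0,60],[[0,0,0],0,60],[[0,0,0],0,60],[[0,0,0],0,60]]'

```text
clock: 23.68
ee_pos: [0.5401, -0.0003, 0.3]
orientation: [-0.001, 0.253, 0.968, -0.0]
wrist_force: [0.7, -0.6, 0.4]
finger_gap: 0.0599
finger_force: 0.0
```

```bash
python3 -c "
from h import *
im=get_image('wrist'); cv2.imwrite('pics/end.png',cv2.resize(im,(800,600),interpolation=cv2.INTER_CUBIC)[...,::-1]); print(pose()[:3,3])
for r in recognise('wrist','block')[:2]: print(r)
"
```

```text
[ 5.40130689e-01 -3.13996138e-04  3.00206061e-01]
{'centre': [0.2594, -0.3554, 0.0244], 'score': 0.87}
{'centre': [0.5678, -0.106, 0.041], 'score': 0.63}
```

View pics/end.png

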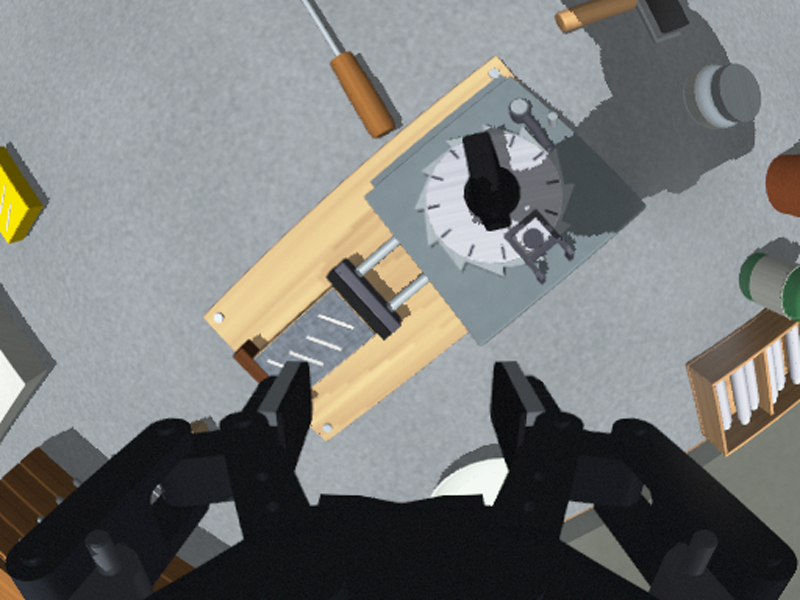

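The spot stands in the window frame at (534,238). The block at (315,340) is nipped between fence and pad, the pawl is in, and the arm is clear of everything. Handing in.

```bash
python3 -c "
from rig import env
print(env.sign_off())"
```

```text
the job is handed in; nothing more can be done
None
```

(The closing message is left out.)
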